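Stand the casting rings on their crucible formers

ROBOT

A 6-joint arm with a two-finger parallel gripper is mounted at the origin on the work surface. World frame = base frame: x ahead of the robot, y to its left, z up, the work surface at z = 0. Lengths are in m, angles in rad, forces in N, time in s.
With the tool pointing down it reaches from about 0.2 to 0.875 m from the base axis. Payload 3.4 kg.
Tool frame: the origin (TCP) lies between the finger pads; the fingertips stand 25 mm ahead of it and the grasp point (between the pads) lies 6 mm ahead of it (r.nose_length is the z of the fingertips in the tool frame, in m); z points along the fingers, x is the direction in which the jaws open and shut, and the axes are right-handed (so a half turn about z gives the same grasp; the last joint's range is limited). The gripper opens to 94 mm and grips with 3 to 60 N. Pads are 16 mm wide; open, the fingers measure 119 mm over their backs; the gripper's body (75 mm by 177 mm) begins 78 mm behind the grasp point.
Start: joints at [1.188, 0.276, 1.505, -0, 1.361, -0.121], TCP at [0.149, 0.555, 0.23] pointing down, gripper open.
Joint ranges: [-2.89, 2.89], [-0.75, 2.08], [0.22, 2.7], [-1.18, 4.32], [0.11, 2.71], [-2.7, 2.7]. Speed limits (rad/s): [2.57, 2.57, 3.14, 3.14, 3.14, 3.14].

INTERFACE

Orientations are given as a unit quaternion [w, x, y, z].
In Python, from plant import r, gripper_to, inverse_kinematics, vision, models, telemetry gives the robot as it stands. Calls block until the motion is done:
- r.move_to(position, orientation): joint-space move of the TCP to a pose.
- r.move_l(position, rot=None, vel=0.15, guard=None): straight line of the TCP; rot=None keeps the orientation; vel is the mean speed in m/s. With guard (N) it stops when the force on the tool has changed by that much, and returns True; else False.
- r.movej(angles): joint-space move.
- gripper_to(opening, f_grip=None): finger opening in m; f_grip is the grip in N (None keeps the last); returns when the fingers have stopped.
- r.hold(seconds).
- inverse_kinematics(position, orientation): joint angles nearest the present ones, or None.
- vision.snapshot(name): name is "scene" or "top" or "wrist"; returns the picture (480x640x3 uint8, red, green, blue); there is no depth.
- vision.get_calibration(name): a dict with "fx", "fy", "cx", "cy" (pixels), "D" ([k1, k2, p1, p2, k3] as OpenCV has them; the pictures are not rectified), "position" and "orientation" of the camera in the world. Camera axes: x right, y down, z forward; pixel columns grow to the right and rows downward; lengths in m; the calibration is good to about 2 mm. A picture is of the moment at which its call begins: read the wrist's pose just before it. get_calibration takes no time and is no camera call; for the wrist camera it gives the pose at the moment of the call.
A pose or a line that the arm cannot do raises r.PlanningError and nothing moves.
- r.sign_off(): hands the job in, once; it reports no verdict.
Trained networks look in the newest picture that a camera, given by its name, has taken for a name from the list of things; names that differ only in an ending like _2 or _b are one class to them, and where a whole thing is asked for, a point or a joint stands for the part that bears it (a point fixed in the world has none). Each returns a list of dicts, best first, with "score" (0 to 1); they miss things now and then, are a little off and sometimes report something else, mostly with a low value. They report only what shows in the picture. A call takes as long as a camera call. They do not tell look-alikes from the thing itself.
- models.boxes_of(thing, camera): "at" ([x, y, z] in m, in world coordinates, good to about 4 mm: the middle of the surface that is visible of it).
- models.regions_of(thing, camera): "pixels" (480x640 bool, what is visible of it).
- models.mark_of(thing, camera): "at" ([x, y, z] in m, in world coordinates, good to about 4 mm: a listed point, or the origin of a listed thing).
Readings, each from a call of its own:
- telemetry.current_t(): time.
- telemetry.current_joints(): joint angles.
- telemetry.current_dq(): joint speeds.
- telemetry.current_joint_efforts(): joint torques, N m.
- telemetry.current_ee_pos(): TCP position.
- telemetry.current_tool_rot(): TCP orientation.
- telemetry.current_wrist_force(): force on the tool from outside, world axes, zero at the start.
- telemetry.current_torque(): the same for the moment, N m.
- telemetry.current_opening(): finger opening in m.
Only numpy, scipy, OpenCV 4.12 (cv2) and the standard library are available. Lean on these libraries where they do the work, as an engineer would, in place of code of your own. Each camera call takes 0.05 s, during which the arm holds its last target. There are 200 camera calls.

TASK

Get the four steel casting rings ready for investing: stand each one upright on the black rubber former of its own size and shape, flat on the seat, centred over the cone inside the grey outline, the oval ring lined up with the oval former. Set the rings down rather than dropping them, and leave the plaster model and the wax jar where they are.

Things in the scene. Friction and masses are not known exactly. Their poses are not given: they have to be found in the camera images.
- ring_small: Smallest round casting ring: plain steel sleeve, 34 mm outside diameter, 42 mm high, wall 3 mm, about 0.1 kg. Open at both ends, stands upright on the bench at the start. Origin: centre of the lower end; z is its upright axis. Round, so yaw is of no account.
- ring_medium: Middle round casting ring: plain steel sleeve, 48 mm outside diameter, 50 mm high, wall 3 mm, about 0.16 kg. Open at both ends, stands upright on the bench at the start. Origin: centre of the lower end; z is its upright axis. Round, so yaw is of no account.
- ring_large: Largest round casting ring: plain steel sleeve, 62 mm outside diameter, 58 mm high, wall 3 mm, about 0.25 kg. Open at both ends, stands upright on the bench at the start. Origin: centre of the lower end; z is its upright axis. Round, so yaw is of no account.
- ring_oval: Oval casting ring: plain steel sleeve, outside 62 mm long by 40 mm across (two flat sides and half-round ends), 46 mm high, wall 3 mm, about 0.17 kg. Open at both ends, stands upright at the start. Origin: centre of the lower end; x along its length, y across its flat sides, z up.
- former_small: Black rubber crucible former fixed to the bench. Disc of 58 mm diameter; flat seat top 8 mm above the bench. The grey outline (36 mm circle) shows where the ring stands; inside it a cone rises 18 mm above the seat (14 mm diameter at its foot) and fits inside the ring with 7 mm play all round. Origin: centre of the underside, on the bench; z up.
- former_medium: Black rubber crucible former fixed to the bench. Disc of 72 mm diameter; flat seat top 8 mm above the bench. The grey outline (50 mm circle) shows where the ring stands; inside it a cone rises 18 mm above the seat (27 mm diameter at its foot) and fits inside the ring with 7 mm play all round. Origin: centre of the underside, on the bench; z up.
- former_large: Black rubber crucible former fixed to the bench. Disc of 86 mm diameter; flat seat top 8 mm above the bench. The grey outline (64 mm circle) shows where the ring stands; inside it a cone rises 18 mm above the seat (41 mm diameter at its foot) and fits inside the ring with 7 mm play all round. Origin: centre of the underside, on the bench; z up.
- former_oval: Black rubber crucible former fixed to the bench. Oval plate 86 mm long by 64 mm across; flat seat top 8 mm above the bench. The grey outline (64 by 42 mm oval) shows where the ring stands; inside it a cone rises 18 mm above the seat (a ridge 41 by 19 mm at its foot) and fits inside the ring with 7 mm play all round. Origin: centre of the underside, on the bench; z up. x along its length.
- stone_model: Bystander: cream plaster jaw model, 62 x 60 mm, 28 mm high, loose on the bench to the left of the work. Leave alone. Origin: centre of the underside.
- wax_jar: Bystander: amber jar with white cap, 52 mm diameter, 60 mm high, loose on the bench to the right of the work. Leave alone. Origin: centre of the underside.
Things that resemble listed ones, but are neither listed nor needed, are in the scene too. Leave any purple or red look-alike of the ring_oval alone.

How it is judged:
By the outcome, as a careful person would: the job done as asked, in the order asked, and still so for the second after the job is handed in, with the robot touching nothing.
It also fails if it takes over 99 s, if anything falls off the work surface, if the arm or the gripper's body presses on something with over 40 N, if the wrist force passes 120 N, or if a joint passes its speed limit or range.

## Working session

There is one attempt and no reset: what is moved stays moved. The work goes in short steps, each a Python script; the robot and the scene stay as the last script left them, time stands still between calls to the robot, and variables do not carry over. Pictures are saved under pics/ and viewed, about 12 in all and at most 16, crops included, and the job is handed in when it is done.

```bash
ls; mkdir -p pics; python3 - <<'E'
from plant import r, vision, models, telemetry
import cv2
for c in ("top","scene"):
    im=vision.snapshot(c); cv2.imwrite(f"pics/{c}0.png",im[:,:,::-1])
    k=vision.get_calibration(c); print(c,k)
    for n in ["ring_small","ring_medium","ring_large","ring_oval","former_small","former_medium","former_large","former_oval","stone_model","wax_jar"]:
        if c=="top": print(n,[(d['at'].__class__ and [round(float(v),3) for v in d['at']],round(float(d['score']),2)) for d in models.mark_of(n,c)])
print(telemetry.current_t())
E
```

```text
pics
top {'fx': 481.4067318855237, 'fy': 481.4067318855237, 'cx': 322.5929816366799, 'cy': 241.29768408817725, 'D': array([-0.09696762,  0.        ,  0.        ,  0.        ,  0.        ]), 'position': array([ 0.34502505, -0.00673013,  1.21130776]), 'orientation': array([-0.0554565 ,  0.7107445 , -0.69931376,  0.05222167])}
ring_small [([0.628, -0.099, 0.001], 0.48), ([0.648, -0.239, 0.001], 0.45)]
ring_medium [([0.602, 0.064, 0.002], 0.53)]
ring_large [([0.436, -0.071, -0.002], 0.47)]
ring_oval [([0.374, 0.221, 0.002], 0.78), ([0.444, 0.351, 0.001], 0.65), ([0.473, 0.253, -0.003], 0.46)]
former_small [([0.479, 0.096, -0.002], 0.91), ([0.47, 0.252, -0.001], 0.6)]
former_medium [([0.624, 0.244, 0.001], 0.97)]
former_large [([0.46, -0.226, -0.002], 0.92)]
former_oval [([0.65, -0.239, -0.0], 0.89), ([0.605, 0.061, 0.001], 0.22)]
stone_model [([0.556, 0.443, 0.002], 0.97)]
wax_jar [([0.52, -0.428, 0.002], 0.95)]
scene {'fx': 463.33202370823756, 'fy': 463.33202370823756, 'cx': 317.086820097965, 'cy': 238.5137059463034, 'D': array([0.03558579, 0.        , 0.        , 0.        , 0.        ]), 'position': array([ 1.37683997, -0.4255887 ,  0.76392045]), 'orientation': array([-0.36845015,  0.76133427,  0.47656279, -0.23979685])}
0.6
```

View pics/top0.png

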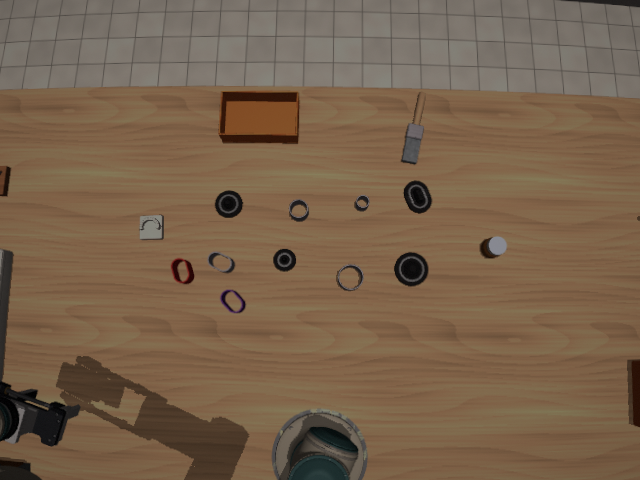

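View pics/scene0.png

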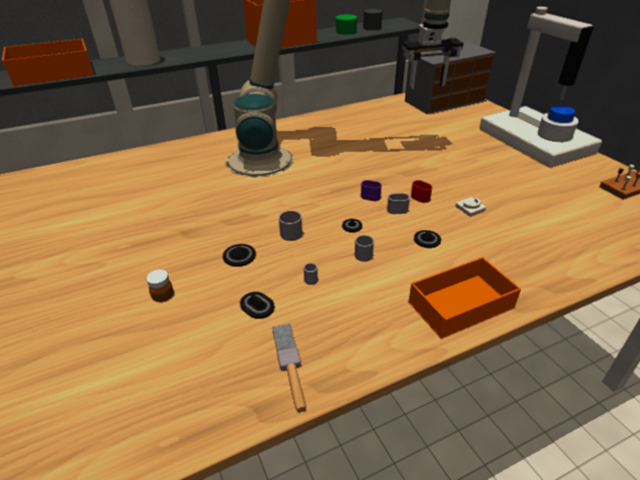

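Steel oval candidates in the top picture: grey (222,262), red (182,271), purple (233,301). The grey one, at about (0.473, 0.253), fits the description. Next I take a close wrist view of it.

```bash
cat > h.py <<'E'
from plant import r, gripper_to, inverse_kinematics, vision, models, telemetry
import numpy as np, cv2
from scipy.spatial.transform import Rotation as R
def down(yaw):                       # tool z down, tool x at angle yaw in the world
    return (R.from_euler('z',yaw)*R.from_euler('x',np.pi)).as_quat(scalar_first=True)
def cal(c):
    k=vision.get_calibration(c)
    K=np.array([[k['fx'],0,k['cx']],[0,k['fy'],k['cy']],[0,0,1]])
    return K,k['D'],np.array(k['position']),R.from_quat(k['orientation'],scalar_first=True)
def world(px,z,k):                   # pixels -> points on the plane at height z
    K,D,p,Rc=k
    n=cv2.undistortPoints(np.float64(px).reshape(-1,1,2),K,D)[:,0]
    d=Rc.apply(np.c_[n,np.ones(len(n))]); return p+d*((z-p[2])/d[:,2])[:,None]
def pixel(P,k):
    K,D,p,Rc=k; Ri=Rc.inv()
    return cv2.projectPoints(np.float64(P).reshape(-1,1,3),Ri.as_rotvec(),-Ri.apply(p),K,D)[0][:,0]
E
python3 - <<'E'
from h import *
r.move_to([0.473-.0,0.253,0.2],down(0))
k=cal("wrist"); im=vision.snapshot("wrist"); cv2.imwrite("pics/w1.png",im[:,:,::-1])
print(k[2]-telemetry.current_ee_pos(),k[3].as_matrix().round(3),k[0],telemetry.current_joints(),telemetry.current_t())
print(pixel([[0.473,0.253,0.046]],k), world([[320,240]],0,k))
E
```

```text
[-0.00269427  0.0692377   0.15312618] [[ 1.     0.001 -0.002]
 [ 0.001 -0.971 -0.24 ]
 [-0.002  0.24  -0.971]] [[356.18289066   0.         316.00738781]
 [  0.         356.18289066 238.33096002]
 [  0.           0.           1.        ]] [3.63103970e-01 2.37280054e-01 1.63673463e+00 4.56581096e-04
 1.26733165e+00 3.61329462e-01] 2.2833
[[320.11010661 231.84377487]] [[0.47338438 0.23393307 0.        ]]
```

View pics/w1.png

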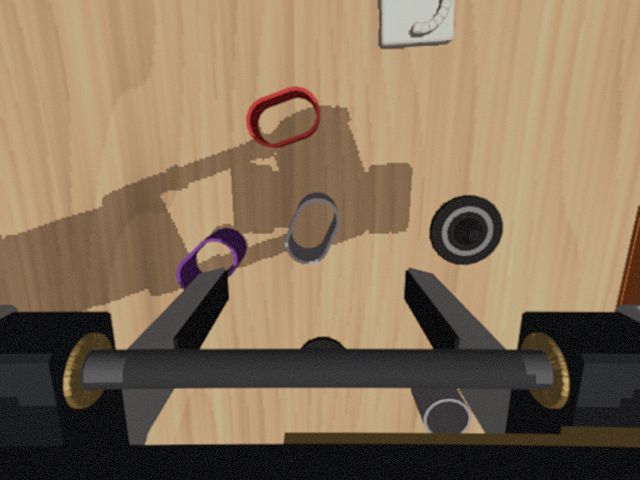

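The grey oval ring is at (313,230), with red at (283,117) and purple at (212,257). The medium former is at (466,230) and the plaster model is top right. Next comes a survey of all eight things with the wrist camera, fitting known outlines to the network regions. A second yaw gives the camera bias.

```bash
cat >> h.py <<'E'
SH={'ring_small':(17,0,42),'ring_medium':(24,0,50),'ring_large':(31,0,58),'ring_oval':(20,11,46),
    'former_small':(29,0,8),'former_medium':(36,0,8),'former_large':(43,0,8),'former_oval':(32,11,8)}
A=np.linspace(0,2*np.pi,72,endpoint=False); DIR=np.c_[np.cos(A),np.sin(A)]
def outline(n,x,y,yaw,z0=0,z=None):
    rad,h,H=[v/1e3 for v in SH[n]]
    o=np.c_[rad*np.cos(A)+h*np.sign(np.cos(A)),rad*np.sin(A)]@np.array([[np.cos(yaw),np.sin(yaw)],[-np.sin(yaw),np.cos(yaw)]])+[x,y]
    return np.vstack([np.c_[o,np.full(len(o),zz)] for zz in ([z0,z0+H] if z is None else [z])])
from scipy.optimize import least_squares
def fit(n,guess,k,mask,z0=0):        # match support functions of the mask and of the projected body
    m=max(cv2.findContours(mask.astype(np.uint8),0,cv2.CHAIN_APPROX_NONE)[0],key=cv2.contourArea)[:,0]
    s=(m@DIR.T).max(0)+.5*np.abs(DIR).max(1)*0
    f=lambda q:((pixel(outline(n,*q,z0=z0),k)@DIR.T).max(0)-s)
    yaws=np.arange(0,np.pi,np.pi/6) if SH[n][1] else [0.]
    best=None
    for y0 in yaws:
        if SH[n][1]: q=least_squares(f,[*guess[:2],y0],loss='soft_l1',x_scale=[.01,.01,.3])
        else: q=least_squares(lambda p:f([p[0],p[1],0]),guess[:2],loss='soft_l1',x_scale=.01)
        if best is None or q.cost<best.cost: best=q
    p=list(best.x)+[0.]*(3-len(best.x)); p[2]=(p[2]+np.pi/2)%np.pi-np.pi/2
    return np.array(p),np.sqrt(np.mean(f(p)**2))
def look(n,guess,tag,z0=0):
    k=cal("wrist"); im=vision.snapshot("wrist"); img=im[:,:,::-1].copy()
    t=pixel([[guess[0],guess[1],z0+SH[n][2]/2e3]],k)[0]
    c=[d for d in models.regions_of(n,"wrist") if d['pixels'].any()]
    dist=lambda d:np.linalg.norm(np.argwhere(d['pixels']).mean(0)[::-1]-t)
    c=[d for d in c if dist(d)<40]
    cv2.imwrite(f"pics/{tag}_raw.png",img)
    if not c: print(n,"not found"); return None
    d=max(c,key=lambda d:d['score']); q,e=fit(n,guess,k,d['pixels'],z0)
    for zz in (z0,z0+SH[n][2]/1e3):
        cv2.polylines(img,[np.int32(pixel(outline(n,*q,z=zz),k).round())],True,(0,255,0))
    u,v=np.int32(t.clip([80,80],[560,400])); cv2.imwrite(f"pics/{tag}.png",cv2.resize(img[v-50:v+50,u-50:u+50],(200,200)))
    print(n,q.round(4),"rms px",round(float(e),2),"score",round(float(d['score']),2)); return q
E
cat > survey.py <<'E'
from h import *
import json
G={'ring_oval':(.473,.253),'former_medium':(.624,.244),'ring_medium':(.602,.064),'former_small':(.479,.096),
 'ring_large':(.436,-.071),'ring_small':(.628,-.099),'former_oval':(.65,-.239),'former_large':(.46,-.226)}
P={}
for n,g in G.items():
    if n!='ring_oval': r.move_to([*g,.2],down(0))
    q=look(n,g,n); P[n]=None if q is None else list(q)
r.move_to([*G['former_large'],.2],down(np.pi/2))
q=look('former_large',G['former_large'],'fl90')
if q is not None and P['former_large']:
    d=np.array(P['former_large'][:2])-q[:2]          # = b - Rz90 b
    b=np.linalg.solve(np.eye(2)-np.array([[0,-1],[1,0]]),d); print("bias at yaw 0",b); P['bias']=list(b)
json.dump(P,open('P.json','w'))
t=[cv2.imread(f"pics/{n}.png") for n in G]
cv2.imwrite("pics/mos.png",np.vstack([np.hstack(t[:4]),np.hstack(t[4:])]))
print(telemetry.current_t(),telemetry.current_joints().round(2))
E
python3 survey.py
```

```text
ring_oval [0.4661 0.2529 1.1476] rms px 0.49 score 0.86
former_medium [0.619  0.2456 0.    ] rms px 0.62 score 0.71
ring_medium [0.6008 0.0624 0.    ] rms px 0.82 score 0.57
former_small [0.4773 0.0972 0.    ] rms px 1.22 score 0.65
ring_large [ 0.4326 -0.068   0.    ] rms px 0.4 score 0.71
ring_small [ 0.6234 -0.097   0.    ] rms px 0.94 score 0.57
former_oval [ 0.6465 -0.2421  0.3817] rms px 0.52 score 0.88
former_large [ 0.4581 -0.2233  0.    ] rms px 0.47 score 0.96
former_large [ 0.4582 -0.2238  0.    ] rms px 1.16 score 0.9
bias at yaw 0 [-0.00028924  0.00023577]
9.5083 [-0.59  0.2   1.68  0.    1.25 -2.16]
```

View pics/mos.png

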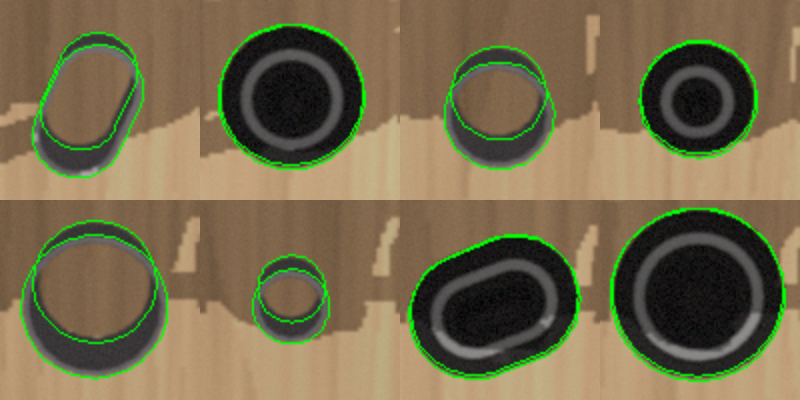

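Fits sit on the outlines and the camera bias is under 0.5 mm. I do the small ring first, then check it.

```bash
cat >> h.py <<'E'
import json
W={'small':.034,'medium':.048,'large':.062,'oval':.040}
def wrap(a): return (a+np.pi/2)%np.pi-np.pi/2
def pickplace(s):
    P=json.load(open('P.json')); a,b=P['ring_'+s],P['former_'+s]; w=W[s]
    g=SH['ring_'+s][2]/1e3-.014+.006
    ya,yb=(wrap(a[2]+np.pi/2),wrap(b[2]+np.pi/2)) if s=='oval' else (0,0)
    gripper_to(w+.022); r.move_to([*a[:2],.14],down(ya))
    if r.move_l([*a[:2],g],vel=.12,guard=8): print("touched on the way down",telemetry.current_ee_pos()); r.move_l([*a[:2],.14]); return
    gripper_to(w-.01,25); print("grip opening",telemetry.current_opening())
    r.move_l([*a[:2],.15],vel=.15); print("lifted opening",telemetry.current_opening(),telemetry.current_wrist_force().round(2))
    if abs(telemetry.current_opening()-w)>.004: return
    r.move_to([*b[:2],.15],down(yb))
    r.move_l([*b[:2],g+.014],vel=.12); r.hold(.2)
    t=r.move_l([*b[:2],g+.005],vel=.015,guard=3); z=telemetry.current_ee_pos()[2]
    print("contact",t,"bottom at",round(z-g,4))
    gripper_to(w+.02); r.move_l([*b[:2],.15],vel=.15)
def check(s,tag):
    b=json.load(open('P.json'))['former_'+s]; r.move_to([*b[:2],.2],down(0))
    q=look('ring_'+s,b,tag,z0=.008)
    if q is not None: print(s,"off by mm",((q[:2]-b[:2])*1e3).round(1),"yaw deg",np.degrees(wrap(q[2]-b[2])).round(1))
E
python3 - <<'E'
from h import *
pickplace('small'); check('small','cs'); print(telemetry.current_t())
E
```

```text
grip opening 0.0338339054258338
lifted opening 0.03359199049661794 [ 0.53 -0.1  -1.51]
contact True bottom at 0.0086
ring_small [0.4748 0.0974 0.    ] rms px 0.53 score 0.96
small off by mm [-2.4  0.2] yaw deg 0.0
18.7667
```

```bash
python3 - <<'E'
import cv2
im=cv2.imread("pics/cs_raw.png"); a=cv2.imread("pics/former_small_raw.png")
f=lambda i:cv2.resize(i[185:285,270:370],(400,400),interpolation=cv2.INTER_CUBIC)
import numpy as np
cv2.imwrite("pics/cs_cmp.png",np.hstack([f(a),f(im)]))
E
```

```text
(no output)
```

View pics/cs_cmp.png

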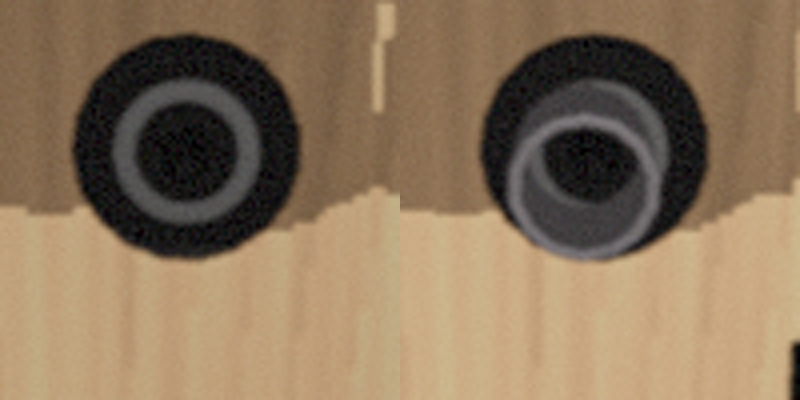

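The ring sits about 2.3 mm to −x of centre: ring top at (585,190) against former at (594,147), with the grey outline showing only on the right. This is a small offset in the jaw direction. I will place the medium and large rings with the correction, put the oval down uncorrected to see its own offset, and nudge the small one.

```bash
cat >> h.py <<'E'
def nudge(s,pos,d,yaw):              # regrasp a placed ring where it was released, lift 4 mm, shift, set down
    w=W[s]; g=SH['ring_'+s][2]/1e3-.014+.006; p=np.array(pos[:2]); q=p+d
    gripper_to(w+.02); r.move_to([*p,.14],down(yaw)); r.move_l([*p,g+.0085],vel=.12)
    gripper_to(w-.01,25); r.move_l([*p,g+.013],vel=.03); r.move_l([*q,g+.013],vel=.03); r.hold(.2)
    t=r.move_l([*q,g+.005],vel=.015,guard=3); print("contact",t,"bottom at",round(telemetry.current_ee_pos()[2]-g,4))
    gripper_to(w+.02); r.move_l([*q,.14],vel=.15)
E
sed -i 's/def pickplace(s):/def pickplace(s,c=(0,0)):/; s/a,b=P\[.ring_.+s\],P\[.former_.+s\]; w=W\[s\]/a,b=P["ring_"+s],P["former_"+s]; w=W[s]; b[0]+=c[0]; b[1]+=c[1]/' h.py
python3 - <<'E'
from h import *
b=json.load(open('P.json'))['former_small']
nudge('small',b,[.0024,0],0); check('small','cs2')
pickplace('medium',(.0024,0)); check('medium','cm'); print(telemetry.current_t())
E
```

```text
contact True bottom at 0.009
ring_small not found
grip opening 0.046815107558656
lifted opening 0.04703770282430584 [ 0.44 -0.76 -1.85]
contact True bottom at 0.0086
ring_medium [0.6186 0.2451 0.    ] rms px 0.58 score 0.74
medium off by mm [-0.3 -0.5] yaw deg 0.0
31.2
```

```bash
python3 - <<'E'
from h import *
pickplace('large',(.0024,0)); check('large','cl')
pickplace('oval'); check('oval','co'); print(telemetry.current_t())
f=lambda n:cv2.resize(cv2.imread(f"pics/{n}_raw.png")[180:290,265:375],(380,290*380//380+90))
cv2.imwrite("pics/c4.png",cv2.resize(np.vstack([np.hstack([f('cs2'),f('cm')]),np.hstack([f('cl'),f('co')])]),(600,600)))
E
```

```text
grip opening 0.06086407582109708
lifted opening 0.0607136983308509 [ 0.07 -0.26 -1.83]
contact True bottom at 0.0085
ring_large [ 0.4574 -0.2229  0.    ] rms px 0.78 score 0.76
large off by mm [-0.7  0.3] yaw deg 0.0
grip opening 0.04024530015496987
lifted opening 0.040178164515355864 [ 0.07 -0.62 -1.71]
contact True bottom at 0.0086
ring_oval [ 0.6443 -0.2417  0.3662] rms px 0.51 score 0.82
oval off by mm [-2.2  0.3] yaw deg -0.9
49.925
```

View pics/c4.png

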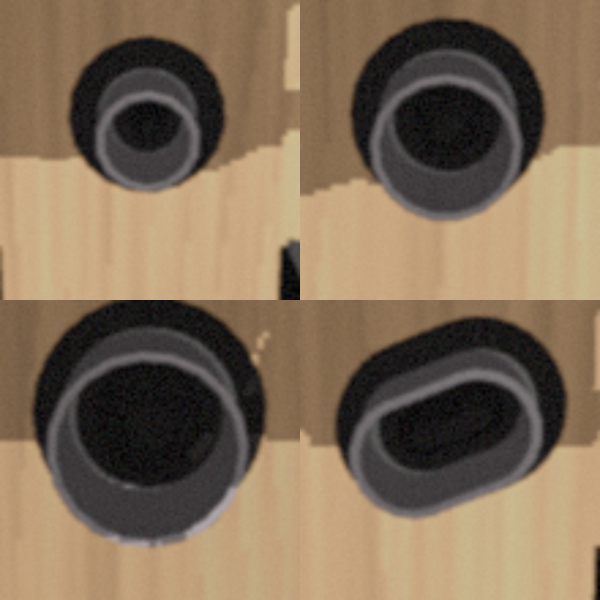

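Small, medium and large look concentric: top rings at (148,140), (446,146) and (147,448), each straight below its former centre. The oval is about 2 mm to −x, so I nudge it, recheck it and the small one, and park clear.

```bash
python3 - <<'E'
from h import *
b=json.load(open('P.json'))['former_oval']
nudge('oval',b,[.0022,-.0003],wrap(b[2]+np.pi/2)); check('oval','co2'); check('small','cs3')
r.move_to([.3,.3,.3],down(0)); 
im=vision.snapshot("scene"); cv2.imwrite("pics/end.png",cv2.resize(im[150:340,130:510,::-1],(760,380)))
im=vision.snapshot("top")
for n in("stone_model","wax_jar"): print(n,[np.round(d['at'],3) for d in models.mark_of(n,"top")[:1]])
f=lambda n:cv2.resize(cv2.imread(f"pics/{n}_raw.png")[180:290,265:375],(380,380))
cv2.imwrite("pics/c2.png",np.hstack([f('co2'),f('cs3')])); print(telemetry.current_t())
E
```

```text
contact True bottom at 0.0092
ring_oval [ 0.6468 -0.2425  0.3709] rms px 0.6 score 0.96
oval off by mm [ 0.3 -0.4] yaw deg -0.6
ring_small [0.4767 0.0973 0.    ] rms px 0.66 score 0.98
small off by mm [-0.5  0.2] yaw deg 0.0
stone_model [array([ 0.558,  0.441, -0.002])]
wax_jar [array([ 0.519, -0.429, -0.002])]
59.075
```

View pics/end.png

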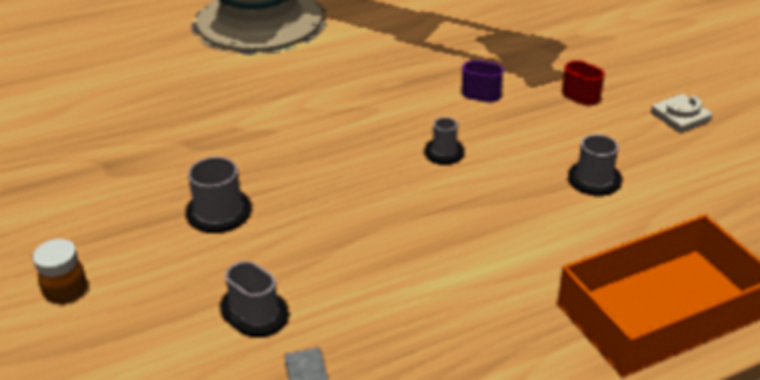

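View pics/c2.png

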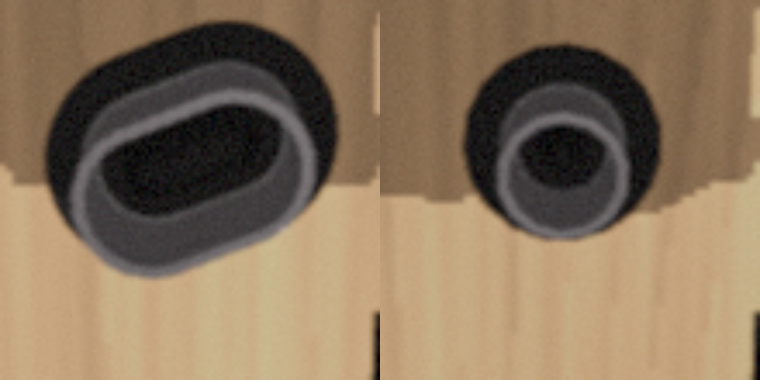

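All four rings stand upright and centred on their formers: large (217,195), small (445,140), medium (597,163) and oval (252,295) in the scene crop. The bystanders are unmoved.

```bash
python3 -c "
from plant import r; r.sign_off()"
```

```text
the job is handed in; nothing more can be done
```

All four casting rings are standing upright on their own formers, and I handed the job in at about 59 s of the 99 s limit.

- **Placing:** I set each ring down with a guarded slow descent. Contact came with the ring bottoms at 8.5–9.2 mm by the tool's height; the seat is at 8 mm.
- **Corrections:** The small and oval rings first landed about 2.4 and 2.2 mm off to −x. I regrasped both, lifted them 4 mm and reset them. The medium and large rings were placed with that offset already corrected.
- **Last centring checks (wrist camera):**

| Ring | x off (mm) | y off (mm) | Yaw off |
|---|---|---|---|
| small | −0.5 | 0.2 | – |
| medium | −0.3 | −0.5 | – |
| large | −0.7 | 0.3 | – |
| oval | 0.3 | −0.4 | −0.6° |

- **Bystanders:** The plaster model and wax jar read within about 3 mm of their first positions, which is inside the network's error. The red and purple look-alikes were not touched.
- **Checks that failed or disagreed:**
  - The network missed the small ring in one check; a later look found it.
  - The two-yaw camera bias test showed only about 0.4 mm, so it did not predict the 2.4 mm offset. That offset showed up only in the look after placing.

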